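Uncover the terminals of a painting spindle

ROBOT

A 7-joint arm with a two-finger parallel gripper is mounted at the origin on the work surface. World frame = base frame: x ahead of the robot, y to its left, z up, the work surface at z = 0. Lengths are in m, angles in rad, forces in N, time in s.
With the tool pointing down it reaches from about 0.4 to 0.925 m from the base axis. Payload 4.1 kg.
Tool frame: the origin (TCP) lies midway between the tips of the shut fingers; the grasp point (between the pads) lies bot.hold_point_z behind it (bot.hold_point_z is the distance from the TCP to the grasp point, in m); z points along the fingers, y is the direction in which the jaws open and shut (so a half turn about z gives the same grasp; the last joint's range is limited). The gripper opens to 85 mm and grips with 20 to 120 N. Pads are 22 mm wide; open, the fingers measure 114 mm over their backs; the gripper's body (76 mm by 85 mm) begins 54 mm behind the grasp point. The pads swing forward as they close: fully open they stand 13 mm farther back than shut.
Start: joints at [-1.404, 0.398, 0.045, 1.537, -0.019, 1.207, -0.051], TCP at [0.171, 0.627, 0.231] pointing down, gripper open.
Joint ranges: [-2.82, 2.82], [-0.49, 2.23], [-1.37, 1.46], [0, 2.46], [-1.36, 4.5], [0.23, 2], [-2.94, 2.94]. Speed limits (rad/s): [2.57, 2.57, 3.14, 3.14, 3.14, 3.14, 3.14].

INTERFACE

Orientations are given as [roll, pitch, yaw] about the fixed x, y, z axes, in that order (R = Rz(yaw) Ry(pitch) Rx(roll)).
In Python, from rig import bot gives the robot as it stands.
- The arm moves only by the shell command python3 -m jog 'ROWS' [FORCE]. ROWS is JSON, a list of rows, each an object of numbers: "tx", "ty", "tz": the shift along the world's x, y, z in mm; "twist": the turn about the world's z in rad; "jaw": the finger opening in mm, from 0 to 85.4. A call has 1 to 20 rows; each row shifts and turns the commanded pose from where the row before left it; what a row does not reach is not made up. A row lasts 1/12 s, in which the tool goes at most 41.7 mm and 7.16 degrees, less where a joint would pass 70% of its speed; a pose out of reach is approached as far as the arm can. A call is refused whole if a number of a shift passes 41.7 or a number of a turn 0.125, either way. A call with a gripper value outside its range is refused whole. The fingers move at their own pace and stop on an object; FORCE is the grip in N (left out, the last holds). Time passes only in rows, so rows that do not move let the fingers close. It gives the time, the measured TCP pose, the force and the opening at its end, in the units of the state.
- bot.state(): the state, without advancing time (a new reading comes with each control period).
- bot.read_camera(name): name is "scene" or "top" or "wrist"; returns a dict with "img" (480x640x3 uint8, blue, green, red), "z_map" (480x640 float32, m along the optical axis (not along the pixel's ray), 0 where there is no reading), "K" (3x3 intrinsics, pixels), "extrinsics" (4x4, takes a point from camera to world coordinates); the wrist camera has in their place "T_tool_cam" (4x4, takes a point from camera to tool coordinates, whose origin is the TCP and whose axes are the flange's). Camera axes: x right, y up, looking along -z (the intrinsics and any distortion apply to the point x, -y, -z); pixel columns grow to the right and rows downward; lengths in m; the calibration is good to about 2 mm. A picture is of the moment at which its call begins: read the wrist's pose just before it.
- bot.hand_in(): hands the job in, once; it reports no verdict.
Trained networks look in the newest picture that a camera, given by its name, has taken for a name from the list of things; names that differ only in an ending like _2 or _b are one class to them, and where a whole thing is asked for, a point or a joint stands for the part that bears it (a point fixed in the world has none). Each returns a list of dicts, best first, with "p" (0 to 1); they miss things now and then, are a little off and sometimes report something else, mostly with a low value. They report only what shows in the picture. A call takes as long as a camera call. They do not tell look-alikes from the thing itself.
- bot.search_frame(camera, label): "extent" ([left, top, width, height] in pixels, round what is visible of it).
- bot.tip_of(camera, label): "pixel" ([column, row] in pixels: a listed point, or the origin of a listed thing).
The state is a dict: "time": time; "joints": joint angles; "qvel": joint speeds; "tau": joint torques, N m; "tcp_pos": TCP position; "tool_rot": TCP orientation; "contact_force": force on the tool from outside, world axes, zero at the start; "wrist_torque": the same for the moment, N m; "finger_gap": opening from 0.0 (shut) to 1.0 (fully open).
Only numpy, scipy, OpenCV 4.12 (cv2) and the standard library are available. Lean on these libraries where they do the work, as an engineer would, in place of code of your own. Each camera call takes 0.05 s, during which the arm holds its last target. There are 200 camera calls.

TASK

Open the terminal compartment of the small painting spindle so its wiring can be checked: press the red snap tab fully down, where it stays, and then push the blue cover along its rails, completely off its seat and onto the landing where the tab was, until all the brass terminals are uncovered. Just press and push with the fingertips, without lifting or tipping the cover; leave it lying flat between the rails, and leave the jars, sticks, figure and brush where they are.

Things in the scene. Friction and masses are not known exactly. Their poses are not given: they have to be found in the camera images.
- spindle: The painting spindle: a dark, paint-splashed steel bed fixed to the table, 150 mm (x) by 315 mm (y from -215 to +100), flat top at z = 30. Origin on the table, z up; the cover comes off towards +y. Two aluminium rails along y, 10 mm high, 6 mm wide, inner faces at x = -35 and +35, y from -66 to +92; a back stop 6 mm high from y = -67 to -62; an end stop 10 mm high at y = +86.
- seat (a point): Centre of the cover's seat at bed-top level (spindle frame, mm: 0, -30, 30): a yellow patch with six brass terminals, under the cover at the start. The seat runs from y = -60 to 0; the landing, level with it, from y = 0 to the end stop at +86, with the red tab in its middle.
- headstock (a point): Axis of the headstock, 80 mm above the table at x = 0, y = -175 in the spindle's frame. The headstock with its hand wheel (at -x) fills y from -211 to -139 and reaches 116 mm above the table; a mandrel with a white stick reaches to x = +175. Fixed; keep clear.
- cover: The blue cover, a loose cap 66 (x) by 60 (y) by 30 mm high, 80 to 170 g, with a 34 by 5 mm channel along y under it. Origin: centre of its underside, axes as the spindle's. At the start it is on its seat, at 0, -30, 30 mm in the spindle's frame, and the tab blocks its way to +y. Once free it slides easily to +y (2 mm play at each rail), up to the end stop at y = +56; off its seat from y = +30. Push its -y wall.
- tab_top (a point): Centre of the top face of the red snap tab, 28 mm (x) by 44 mm (y), in the middle of the landing: at 0, 24, 40 mm in the spindle's frame when out (10 mm above the landing), its edge 2 mm in front of the cover's +y wall. Pressed in, its top is level with the landing.
- tab (a joint): The snap tab's travel straight down: 0 out, 0.010 m fully in, level with the landing. It yields at about 3 N, has no return spring and stays where it is pressed to; the cover's channel passes over it once it is nearly level.
- jar_red: A closed paint jar, 52 mm across and 60 mm high, with a red cap, standing on the table; leave alone. Origin: centre of its underside.
- jar_yellow: A closed paint jar, 52 mm across and 60 mm high, with a yellow cap, standing on the table; leave alone. Origin: centre of its underside.
- jar_green: A closed paint jar, 52 mm across and 60 mm high, with a green cap, standing on the table; leave alone. Origin: centre of its underside.
- stick_a: A white wooden stick, 12 mm thick and 90 mm long, lying on the spindle's bed beside the +x rail, along y; leave alone. Origin: middle of its underside, x along it.
- stick_b: A white wooden stick, 12 mm thick and 90 mm long, lying on the table; leave alone. Origin: middle of its underside, x along it.
- stick_c: A white wooden stick, 12 mm thick and 90 mm long, lying on the table; leave alone. Origin: middle of its underside, x along it.
- figure: A small painted wooden figure, 40 mm across the foot and 84 mm high, standing on the table; leave alone. Origin: centre of its underside.
- brush: A thin artist's brush with a red handle, 170 mm long and 10 mm thick, lying on the table beyond the spindle's +y end; leave alone. Origin: middle of its underside, x along it.
Things that resemble listed ones, but are neither listed nor needed, are in the scene too. What is meant by the cover is not turquoise, and is the larger of those in its own colour.

How it is judged:
By the outcome, as a careful person would: the job done as asked, in the order asked, and still so for the second after the job is handed in, with the robot touching nothing.
It also fails if it takes over 48 s, if anything falls off the work surface, if the arm or the gripper's body presses on something with over 40 N, if the wrist force passes 120 N, or if a joint passes its speed limit or range.

## Working session

There is one attempt and no reset: what is moved stays moved. The work goes in short steps, Python scripts to look and compute and a shell command to move; the robot and the scene stay as the last step left them, time stands still between calls to the robot, and variables do not carry over. Pictures are saved under pics/ and viewed, about 8 in all and at most 12, crops included, and the job is handed in when it is done.

```bash
mkdir -p pics
cat > h.py <<'E'
from rig import bot
import cv2, numpy as np
from scipy.spatial.transform import Rotation as R
def cam(n):
    s=bot.state(); c=bot.read_camera(n)
    if n=="wrist":
        T=np.eye(4); T[:3,:3]=R.from_euler('xyz',s["tool_rot"]).as_matrix(); T[:3,3]=s["tcp_pos"]
        c["E"]=T@np.array(c["T_tool_cam"])
    else: c["E"]=np.array(c["extrinsics"])
    return c
def ray(c,u,v):
    K=c["K"]; d=np.array([(u-K[0][2])/K[0][0],-(v-K[1][2])/K[1][1],-1.]); return c["E"][:3,3],c["E"][:3,:3]@d
def onz(c,u,v,z):
    o,d=ray(c,u,v); return o+d*(z-o[2])/d[2]
def dep(c,u,v):
    o,d=ray(c,u,v); return o+d*c["z_map"][int(v),int(u)]
E
python3 - <<'E'
from h import *
for n in ["scene","top"]:
    c=cam(n); cv2.imwrite(f"pics/{n}0.png",c["img"])
    print(n,[k for k in c], c["E"][:3,3])
    for l in ["spindle","cover","tab_top","seat","headstock"]:
        print(l,[(round(r["p"],2),np.round(r["pixel"]),np.round(dep(c,*r["pixel"]),3)) for r in bot.tip_of(n,l)[:3]])
print(bot.state())
E
```

```text
scene ['img', 'z_map', 'K', 'extrinsics', 'E'] [ 1.16434056 -0.25507867  0.79845432]
spindle []
cover [(0.91, array([232., 414.]), array([ 0.795, -0.218,  0.019])), (0.89, array([246., 282.]), array([ 0.606, -0.11 ,  0.059])), (0.8, array([140., 252.]), array([ 0.504, -0.251,  0.116]))]
tab_top [(0.89, array([273., 272.]), array([ 0.593, -0.053,  0.039])), (0.71, array([377., 259.]), array([0.633, 0.147, 0.001]))]
seat [(0.95, array([245., 286.]), array([ 0.612, -0.113,  0.059]))]
headstock [(0.69, array([160., 295.]), array([ 0.605, -0.249,  0.114]))]
top ['img', 'z_map', 'K', 'extrinsics', 'E'] [0.48077499 0.04459067 0.99915464]
spindle [(0.78, array([381., 256.]), array([ 0.588, -0.073,  0.041])), (0.67, array([296., 311.]), array([0.487, 0.084, 0.003]))]
cover [(0.92, array([396., 257.]), array([ 0.585, -0.097,  0.06 ])), (0.89, array([454., 158.]), array([ 0.781, -0.218,  0.021])), (0.84, array([474., 362.]), array([ 0.397, -0.241,  0.032]))]
tab_top [(0.57, array([375., 247.]), array([ 0.604, -0.061,  0.043]))]
seat []
headstock [(0.57, array([484., 258.]), array([ 0.577, -0.241,  0.111]))]
{'time': 0.6, 'joints': array([-1.40400264,  0.39835897,  0.04511069,  1.53659785, -0.01868219,
        1.20688577, -0.0506692 ]), 'qvel': array([-5.28558423e-04, -2.57168038e-03,  1.84895978e-03, -1.10143544e-03,
        1.25156611e-03,  4.06930851e-04,  4.88366307e-05]), 'tau': array([ 2.26062971e-04, -4.74738407e+01,  1.36261515e+00, -2.54385942e+01,
        1.15738716e-02,  1.18816719e-03, -1.58719058e-05]), 'tcp_pos': array([0.17073138, 0.62721916, 0.23137443]), 'tool_rot': array([3.14141905e+00, 2.51705291e-05, 2.87589980e+00]), 'contact_force': array([-0.89126322, -0.9544101 ,  0.02929953]), 'wrist_torque': array([-0.0023879 , -0.02436393,  0.04014072]), 'finger_gap': 0.9990556724323221}
```

View pics/top0.png

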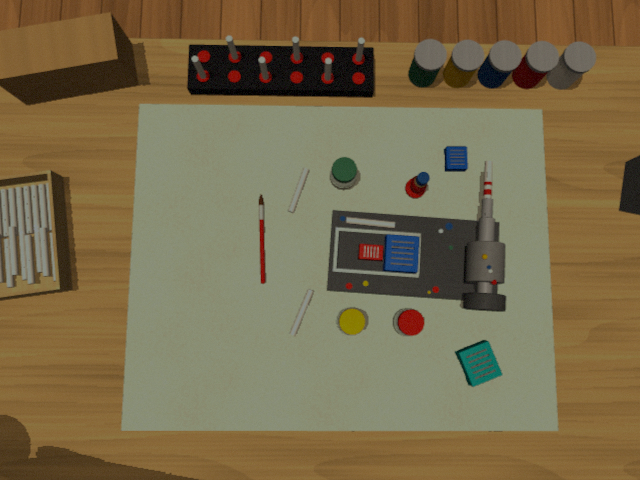

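View pics/scene0.png

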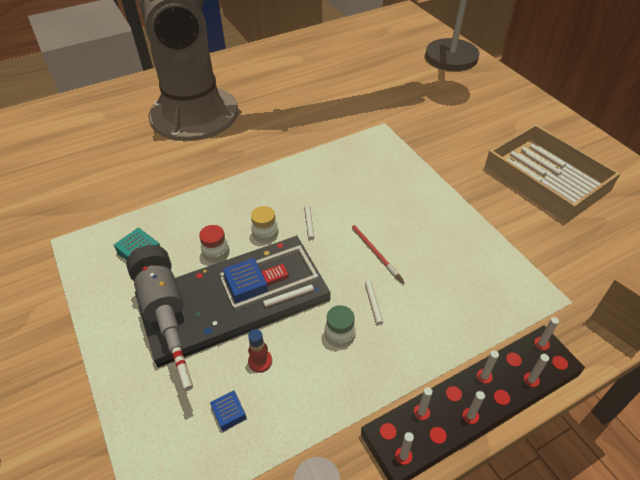

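The top view shows the blue cover (403,254), the red tab (371,252), the rails around them and the headstock at (485,260). The small blue and turquoise blocks are the decoys. Spindle +y points image-left, close to world +y.

```bash
cat >> h.py <<'E'
def cloud(c):
    z=c["z_map"]; v,u=np.mgrid[:480,:640]; K=c["K"]
    P=np.stack([(u-K[0][2])/K[0][0]*z,-(v-K[1][2])/K[1][1]*z,-z],-1)
    return P@c["E"][:3,:3].T+c["E"][:3,3]
def masks(c):
    h=cv2.cvtColor(c["img"],cv2.COLOR_BGR2HSV); P=cloud(c); H,S,V=[h[...,i].astype(int) for i in range(3)]
    near=np.hypot(P[...,0]-.59,P[...,1]+.09)<.11
    ok=near&(S>120)&(V>50)&(c["z_map"]>0)
    return P,ok&(H>105)&(H<130),ok&((H<8)|(H>172))
def rect(P,m):
    m=cv2.morphologyEx(m.astype(np.uint8),cv2.MORPH_CLOSE,np.ones((5,5)))
    n,l,st,_=cv2.connectedComponentsWithStats(m); m=(l==1+np.argmax(st[1:,4]))&(P[...,2]>.01)
    p=P[m]; (x,y),(a,b),t=cv2.minAreaRect((p[:,:2]*1000).astype(np.float32))
    return len(p),np.round([x,y,a,b,t],1),np.round(np.percentile(p[:,2]*1000,[5,50,95]),1)
E
python3 - <<'E'
from h import *
for n in ["top","scene"]:
    c=cam(n); P,b,r=masks(c)
    top=P[...,2]
    print(n,"cover",rect(P,b&(top>.054)),"tab",rect(P,r&(top>.035)&(top<.05)))
    # bed: height 25..34 in region
    reg=(abs(P[...,0]-.58)<.13)&(P[...,1]>-.35)&(P[...,1]<.06)&(top>.022)&(top<.045)
    print("bed",rect(P,reg))
E
```

```text
top cover (1173, array([562.5, -41.5,  81.1, 223.2,  23.6]), array([58.4, 61.3, 64. ])) tab (366, array([595.8, -54. ,  43.9,  28.3,  86.5]), array([38.4, 41.4, 44.1]))
bed (10072, array([ 569.5, -107.2,  291.6,  196.5,   86.3]), array([28.5, 31.7, 42.4]))
scene cover (1006, array([ 863.4, -161. ,   66. ,  627.2,   78.7]), array([57. , 59.2, 61.4])) tab (310, array([ 875.1, -140.1,   44.5,  621. ,   72.4]), array([36.5, 39.2, 41.6]))
bed (8785, array([ 842.1, -126.2,  270. ,  659.8,   86.3]), array([26.6, 29.5, 40.3]))
```

```bash
sed -i 's/    p=P\[m\]; /    m\&=m0; p=P[m]; /; s/^def rect(P,m):/def rect(P,m):\n    m0=m/' h.py
python3 - <<'E'
from h import *
for n in ["top","scene"]:
    c=cam(n); P,b,r=masks(c); top=P[...,2]
    print(n,"cover",rect(P,b&(top>.054)),"tab",rect(P,r&(top>.035)&(top<.05)))
    reg=(abs(P[...,0]-.58)<.13)&(P[...,1]>-.35)&(P[...,1]<.06)&(top>.024)&(top<.045)
    print("bed",rect(P,reg))
print(bot.hold_point_z)
E
```

```text
top cover (924, array([ 591.5, -107.2,   58.2,   65.6,   86.2]), array([58.5, 61.2, 64.1])) tab (278, array([596.1, -54. ,  43.9,  29. ,  86.8]), array([38.2, 41.1, 44.1]))
bed (9977, array([ 592. , -116.5,  276.7,  150.8,   86.3]), array([28.6, 31.7, 42. ]))
scene cover (717, array([ 591.7, -106.7,   59.1,   66.4,   86.7]), array([56.9, 58.9, 61.2])) tab (235, array([596.6, -51.4,  42.3,  31. ,  86.1]), array([36.4, 38.9, 41.4]))
bed (8603, array([ 591.6, -109.6,  268.7,  154.7,   86.4]), array([26.8, 29.6, 40.2]))
0.0187
```

```bash
python3 -m jog '[{"tx":21,"ty":-34,"twist":-0.068,"jaw":0},{"tx":21,"ty":-34,"twist":-0.068,"jaw":0},{"tx":21,"ty":-34,"twist":-0.068,"jaw":0},{"tx":21,"ty":-34,"twist":-0.068,"jaw":0},{"tx":21,"ty":-34,"twist":-0.068,"jaw":0},{"tx":21,"ty":-34,"twist":-0.068,"jaw":0},{"tx":21,"ty":-34,"twist":-0.068,"jaw":0},{"tx":21,"ty":-34,"twist":-0.068,"jaw":0},{"tx":21,"ty":-34,"twist":-0.068,"jaw":0},{"tx":21,"ty":-34,"twist":-0.068,"jaw":0},{"tx":21,"ty":-34,"twist":-0.068,"jaw":0},{"tx":21,"ty":-34,"twist":-0.068,"jaw":0},{"tx":21,"ty":-34,"twist":-0.068,"jaw":0},{"tx":21,"ty":-34,"twist":-0.068,"jaw":0},{"tx":21,"ty":-34,"twist":-0.068,"jaw":0},{"tx":21,"ty":-34,"twist":-0.068,"jaw":0},{"tx":21,"ty":-34,"twist":-0.068,"jaw":0},{"tx":21,"ty":-34,"twist":-0.068,"jaw":0},{"jaw":0},{"jaw":0}]'
python3 - <<'E'
from h import *
s=bot.state();print(s["time"],s["tcp_pos"],s["tool_rot"],s["contact_force"],s["finger_gap"],s["joints"])
c=cam("wrist");cv2.imwrite("pics/w1.png",c["img"]);P,b,r=masks(c);top=P[...,2]
print(rect(P,b&(top>.05)),rect(P,r&(top>.033)&(top<.05)))
E
```

```text
0.8 [0.17071667 0.62723554 0.23137322] [3.14141406e+00 2.47577877e-06 2.87587206e+00] [-0.97393302  0.15770079  0.03685181] 0.9998495869826027 [-1.40402575  0.39837839  0.04512163  1.53657285 -0.01871153  1.20688543
 -0.05069996]invalid input
Traceback (most recent call last):
  File "h.py", line 29, in rect
    n,l,st,_=cv2.connectedComponentsWithStats(m); m=(l==1+np.argmax(st[1:,4]))&(P[...,2]>.01)
                                                          ~~~~~~~~~^^^^^^^^^^
ValueError: attempt to get argmax of an empty sequence
```

View pics/w1.png

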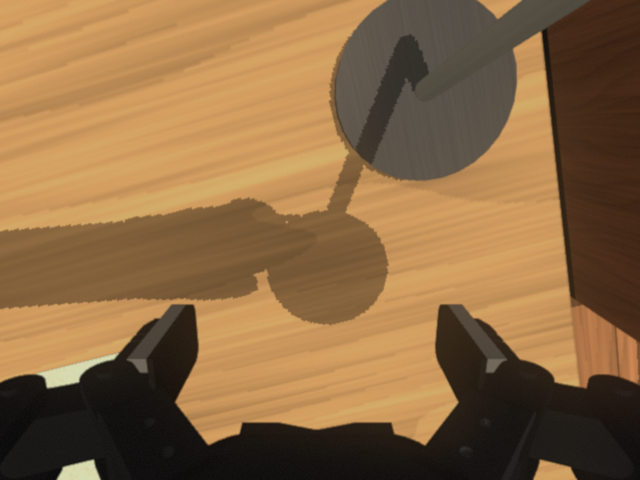

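The move was refused and the arm hasn't moved; the wrist picture only shows the table and a lamp base. I'll send rows with every key.

```bash
python3 -m jog '[{"tx":21,"ty":-34,"tz":0,"twist":-0.068,"jaw":0}]'; python3 -m jog --help | head -20
```

```text
time: 0.93
tcp_pos: [0.1846, 0.5989, 0.2307]
tool_rot: [3.138, -0.006, 2.818]
contact_force: [-0.9, 1.3, 0.5]
finger_gap: 0.882invalid input: not JSON, or not a number
```

```bash
python3 -m jog '[{"tx":21,"ty":-34,"tz":0,"twist":-0.068,"jaw":0},{"tx":21,"ty":-34,"tz":0,"twist":-0.068,"jaw":0},{"tx":21,"ty":-34,"tz":0,"twist":-0.068,"jaw":0},{"tx":21,"ty":-34,"tz":0,"twist":-0.068,"jaw":0},{"tx":21,"ty":-34,"tz":0,"twist":-0.068,"jaw":0},{"tx":21,"ty":-34,"tz":0,"twist":-0.068,"jaw":0},{"tx":21,"ty":-34,"tz":0,"twist":-0.068,"jaw":0},{"tx":21,"ty":-34,"tz":0,"twist":-0.068,"jaw":0},{"tx":21,"ty":-34,"tz":0,"twist":-0.068,"jaw":0},{"tx":21,"ty":-34,"tz":0,"twist":-0.068,"jaw":0},{"tx":21,"ty":-34,"tz":0,"twist":-0.068,"jaw":0},{"tx":21,"ty":-34,"tz":0,"twist":-0.068,"jaw":0},{"tx":21,"ty":-34,"tz":0,"twist":-0.068,"jaw":0},{"tx":21,"ty":-34,"tz":0,"twist":-0.068,"jaw":0},{"tx":21,"ty":-34,"tz":0,"twist":-0.068,"jaw":0},{"tx":21,"ty":-34,"tz":0,"twist":-0.068,"jaw":0},{"tx":21,"ty":-34,"tz":0,"twist":-0.068,"jaw":0},{"tx":0,"ty":0,"tz":0,"twist":0,"jaw":0},{"tx":0,"ty":0,"tz":0,"twist":0,"jaw":0}]'
python3 - <<'E'
from h import *
s=bot.state();print(s["time"],s["tcp_pos"],s["tool_rot"],s["contact_force"],s["finger_gap"],s["joints"])
c=cam("wrist");cv2.imwrite("pics/w2.png",c["img"]);P,b,r=masks(c);top=P[...,2]
try: print(rect(P,b&(top>.05)),rect(P,r&(top>.033)&(top<.05)))
except Exception as e: print(e)
E
```

```text
time: 2.52
tcp_pos: [0.5494, 0.0122, 0.2315]
tool_rot: [3.141, 0.001, 1.646]
contact_force: [-0.3, 1.0, -0.2]
finger_gap: -0.002
2.5167 [0.54939068 0.01220499 0.23149191] [3.14109615e+00 1.40053528e-03 1.64641584e+00] [-0.28648651  1.01493002 -0.15442968] -0.002251213158950422 [-0.63716679  0.26067475  0.64564485  1.79229546 -0.16967612  1.1442608
  0.13833128]
(897, array([608.7, -92.7,  31.9,  32.5,  86.9]), array([54.3, 60.3, 61.4])) (1202, array([596.6, -52.1,  44.5,  28.3,  86.6]), array([36.6, 40.3, 41.4]))
```

View pics/w2.png

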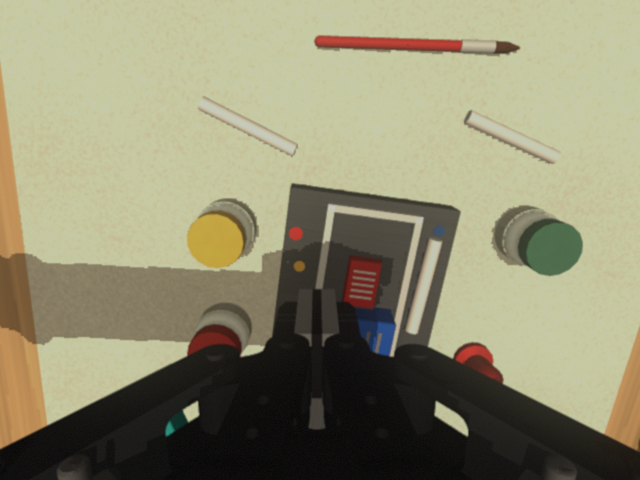

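The wrist view agrees with the other two on the tab: (596.6, -52.1), yaw 86.6°, pixel (363,283). Next I move over it and descend with the fingers shut.

```bash
python3 -m jog '[{"tx":24,"ty":-32,"tz":0,"twist":-0.068,"jaw":0},{"tx":23,"ty":-31,"tz":0,"twist":-0.068,"jaw":0},{"tx":0,"ty":0,"tz":-35,"twist":0,"jaw":0},{"tx":0,"ty":0,"tz":-35,"twist":0,"jaw":0},{"tx":0,"ty":0,"tz":-35,"twist":0,"jaw":0},{"tx":0,"ty":0,"tz":-35,"twist":0,"jaw":0},{"tx":0,"ty":0,"tz":-35,"twist":0,"jaw":0},{"tx":0,"ty":0,"tz":0,"twist":0,"jaw":0},{"tx":0,"ty":0,"tz":0,"twist":0,"jaw":0}]'
```

```text
time: 3.32
tcp_pos: [0.5942, -0.0457, 0.0552]
tool_rot: [-3.137, -0.001, 1.519]
contact_force: [0.0, -0.1, 1.3]
finger_gap: 0.002
```

```bash
python3 -m jog '[{"tx":2,"ty":-6,"tz":0,"twist":0,"jaw":0},{"tx":0,"ty":0,"tz":-7,"twist":0,"jaw":0},{"tx":0,"ty":0,"tz":-5,"twist":0,"jaw":0},{"tx":0,"ty":0,"tz":-4,"twist":0,"jaw":0},{"tx":0,"ty":0,"tz":-3,"twist":0,"jaw":0},{"tx":0,"ty":0,"tz":-3,"twist":0,"jaw":0},{"tx":0,"ty":0,"tz":0,"twist":0,"jaw":0},{"tx":0,"ty":0,"tz":0,"twist":0,"jaw":0}]'
```

```text
time: 3.98
tcp_pos: [0.5977, -0.0537, 0.0343]
tool_rot: [3.142, -0.0, 1.516]
contact_force: [-0.0, 0.5, 1.1]
finger_gap: 0.003
```

```bash
python3 -m jog '[{"tx":0,"ty":0,"tz":-2,"twist":0,"jaw":0},{"tx":0,"ty":0,"tz":-2,"twist":0,"jaw":0},{"tx":0,"ty":0,"tz":-1,"twist":0,"jaw":0},{"tx":0,"ty":0,"tz":0,"twist":0,"jaw":0},{"tx":0,"ty":0,"tz":0,"twist":0,"jaw":0}]';  python3 -m jog '[{"tx":0,"ty":0,"tz":-1,"twist":0,"jaw":0},{"tx":0,"ty":0,"tz":0,"twist":0,"jaw":0},{"tx":0,"ty":0,"tz":0,"twist":0,"jaw":0}]'
```

```text
time: 4.4
tcp_pos: [0.5978, -0.0537, 0.0301]
tool_rot: [-3.142, -0.001, 1.516]
contact_force: [-2.5, 1.6, 7.5]
finger_gap: -0.002
time: 4.65
tcp_pos: [0.5978, -0.0537, 0.0301]
tool_rot: [-3.141, -0.001, 1.516]
contact_force: [-5.2, 1.5, 14.7]
finger_gap: -0.001
```

The tab has bottomed: tip at z = 30.1 mm, force rising. Now I lift and go behind the cover with the jaws slightly apart.

```bash
python3 -m jog '[{"tx":0,"ty":0,"tz":25,"twist":0,"jaw":0},{"tx":0,"ty":0,"tz":35,"twist":0,"jaw":0},{"tx":0,"ty":0,"tz":35,"twist":0,"jaw":0},{"tx":-3,"ty":-35,"tz":0,"twist":0,"jaw":28},{"tx":-3,"ty":-35,"tz":0,"twist":0,"jaw":28},{"tx":-3,"ty":-36,"tz":0,"twist":0,"jaw":28},{"tx":0,"ty":0,"tz":0,"twist":0,"jaw":28},{"tx":0,"ty":0,"tz":0,"twist":0,"jaw":28},{"tx":0,"ty":0,"tz":0,"twist":0,"jaw":28}]'
python3 - <<'E'
from h import *
c=cam("wrist");cv2.imwrite("pics/w3.png",c["img"]);P,b,r=masks(c);top=P[...,2]
c2=cam("scene");P2,b2,r2=masks(c2);t2=P2[...,2]
for f in (lambda:rect(P,b&(top>.05)),lambda:rect(P,r&(top<.05)),lambda:rect(P2,b2&(t2>.05)),lambda:rect(P2,r2&(t2<.05))):
    try: print(f())
    except Exception as e: print(e)
print(bot.state()["contact_force"])
E
```

```text
time: 5.4
tcp_pos: [0.5885, -0.1592, 0.1228]
tool_rot: [-3.141, -0.001, 1.515]
contact_force: [0.8, 1.4, -0.2]
finger_gap: 0.326
(12060, array([ 592. , -106.3,   59.1,   64.8,   86.4]), array([59.1, 60.2, 61.3]))
(3636, array([596.4, -51.7,  45.6,  30.2,  86.1]), array([28.1, 30. , 31.3]))
(731, array([ 592.1, -106.8,   59.2,   67.7,   86.4]), array([56.4, 59. , 61.4]))
(215, array([594.8, -50.1,  42.8,  31.2,  87.1]), array([26.4, 29.2, 31.6]))
[-0.48519098  0.60126049  0.10963033]
```

View pics/w3.png

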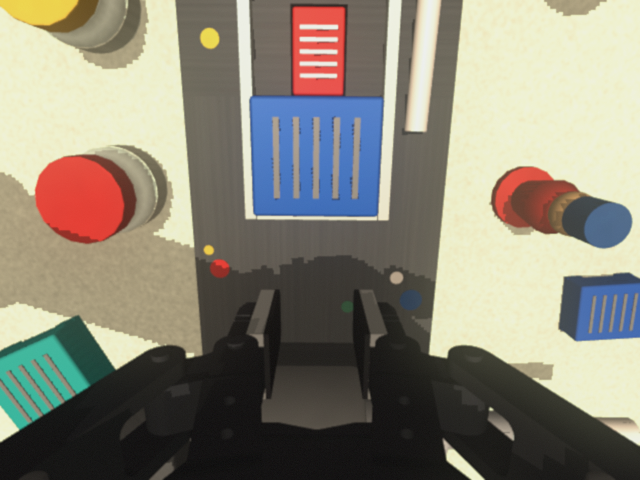

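The tab is flush at z = 30 (pixel 318,50), the cover is still seated (317,155), and the fingertips are centred behind its -y wall. Descending.

```bash
python3 -m jog '[{"tx":0,"ty":0,"tz":-25,"twist":0,"jaw":28},{"tx":0,"ty":0,"tz":-25,"twist":0,"jaw":28},{"tx":0,"ty":0,"tz":-20,"twist":0,"jaw":28},{"tx":0,"ty":0,"tz":-11,"twist":0,"jaw":28},{"tx":0,"ty":0,"tz":0,"twist":0,"jaw":28},{"tx":0,"ty":0,"tz":0,"twist":0,"jaw":28}]'
```

```text
time: 6.0
tcp_pos: [0.5889, -0.1589, 0.0422]
tool_rot: [-3.141, -0.0, 1.517]
contact_force: [-0.2, -0.6, 0.0]
finger_gap: 0.325
```

```bash
python3 -m jog '[{"tx":0.3,"ty":5,"tz":0,"twist":0,"jaw":28},{"tx":0.3,"ty":5,"tz":0,"twist":0,"jaw":28},{"tx":0.3,"ty":5,"tz":0,"twist":0,"jaw":28},{"tx":0.3,"ty":5,"tz":0,"twist":0,"jaw":28},{"tx":0.3,"ty":5,"tz":0,"twist":0,"jaw":28},{"tx":0,"ty":0,"tz":0,"twist":0,"jaw":28}]'; python3 -m jog '[{"tx":0.3,"ty":5,"tz":0,"twist":0,"jaw":28},{"tx":0.3,"ty":5,"tz":0,"twist":0,"jaw":28},{"tx":0.3,"ty":5,"tz":0,"twist":0,"jaw":28},{"tx":0.3,"ty":5,"tz":0,"twist":0,"jaw":28},{"tx":0,"ty":0,"tz":0,"twist":0,"jaw":28}]'
python3 - <<'E'
from h import *
c=cam("wrist");P,b,r=masks(c);top=P[...,2]
print(rect(P,b&(top>.05)),bot.state()["contact_force"],bot.state()["tcp_pos"])
c=cam("scene");P,b,r=masks(c);top=P[...,2];print(rect(P,b&(top>.05)))
E
```

```text
time: 6.5
tcp_pos: [0.5909, -0.1333, 0.0428]
tool_rot: [3.14, -0.001, 1.517]
contact_force: [0.2, -0.3, -0.4]
finger_gap: 0.332
time: 6.92
tcp_pos: [0.5917, -0.113, 0.0422]
tool_rot: [-3.142, -0.001, 1.517]
contact_force: [-0.4, -0.1, -0.1]
finger_gap: 0.329
(29894, array([592.9, -74.6,  63.6,  65.1,  86.9]), array([59.2, 60.2, 61.3])) [-0.0040673  -0.28548433  1.02847897] [ 0.59131931 -0.11307623  0.04199737]
(518, array([599.5, -73.2,  59.5,  78.3,  86.9]), array([56.8, 59.1, 61.5]))
```

The cover slides flat at z = 60 and is about 33 mm along. Continuing about 42 mm.

```bash
python3 -m jog '[{"tx":0.3,"ty":5,"tz":0,"twist":0,"jaw":28},{"tx":0.3,"ty":5,"tz":0,"twist":0,"jaw":28},{"tx":0.3,"ty":5,"tz":0,"twist":0,"jaw":28},{"tx":0.3,"ty":5,"tz":0,"twist":0,"jaw":28},{"tx":0.3,"ty":5,"tz":0,"twist":0,"jaw":28},{"tx":0.3,"ty":5,"tz":0,"twist":0,"jaw":28},{"tx":0.3,"ty":5,"tz":0,"twist":0,"jaw":28},{"tx":0.2,"ty":3,"tz":0,"twist":0,"jaw":28},{"tx":0.2,"ty":3,"tz":0,"twist":0,"jaw":28},{"tx":0,"ty":1,"tz":0,"twist":0,"jaw":28},{"tx":0,"ty":0,"tz":0,"twist":0,"jaw":28}]'; python3 -m jog '[{"tx":0,"ty":-5,"tz":0,"twist":0,"jaw":28},{"tx":0,"ty":-10,"tz":0,"twist":0,"jaw":28},{"tx":0,"ty":0,"tz":20,"twist":0,"jaw":28},{"tx":0,"ty":0,"tz":35,"twist":0,"jaw":28},{"tx":0,"ty":-15,"tz":35,"twist":0,"jaw":28},{"tx":0,"ty":-20,"tz":25,"twist":0,"jaw":28},{"tx":0,"ty":0,"tz":0,"twist":0,"jaw":28},{"tx":0,"ty":0,"tz":0,"twist":0,"jaw":28}]'
python3 - <<'E'
from h import *
for n in ["wrist","scene","top"]:
    c=cam(n);P,b,r=masks(c);top=P[...,2]
    cv2.imwrite(f"pics/{n}4.png",c["img"])
    try:
        x=rect(P,b&(top>.05)); d=x[1][:2]-[593.8,-76.6]; a=np.radians(-3.5)
        print(n,x,"spindle xy",np.round([d@[np.cos(a),np.sin(a)],d@[-np.sin(a),np.cos(a)]],1))
    except Exception as e: print(n,e)
E
```

```text
time: 7.93
tcp_pos: [0.594, -0.0723, 0.0424]
tool_rot: [3.141, -0.0, 1.516]
contact_force: [-0.3, 0.5, 0.5]
finger_gap: 0.327
time: 8.6
tcp_pos: [0.5945, -0.1262, 0.1594]
tool_rot: [3.137, 0.001, 1.511]
contact_force: [-0.1, 0.6, -1.1]
finger_gap: 0.327
wrist (10123, array([596.4, -31.8,  59.2,  65.1,  86.7]), array([58.9, 60.1, 61.3])) spindle xy [-0.1 44.9]
scene (625, array([596.8, -31.2,  59.9,  65.8,  86.9]), array([57.2, 59.1, 61.3])) spindle xy [ 0.2 45.5]
top (935, array([595.7, -33.1,  59.4,  66.1,  87. ]), array([58.1, 61.1, 63.8])) spindle xy [-0.8 43.5]
```

View pics/wrist4.png

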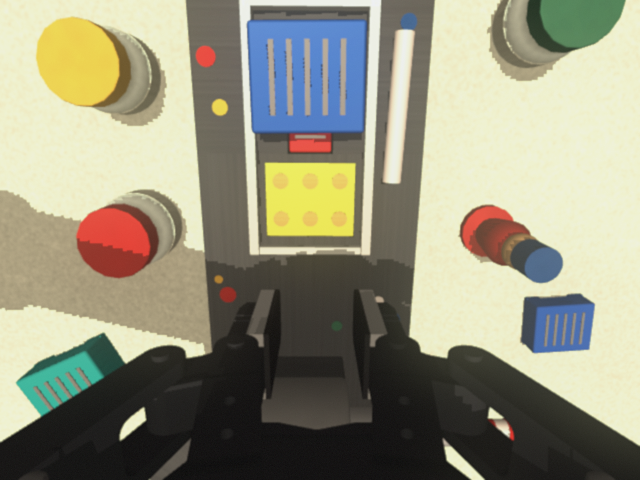

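View pics/scene4.png

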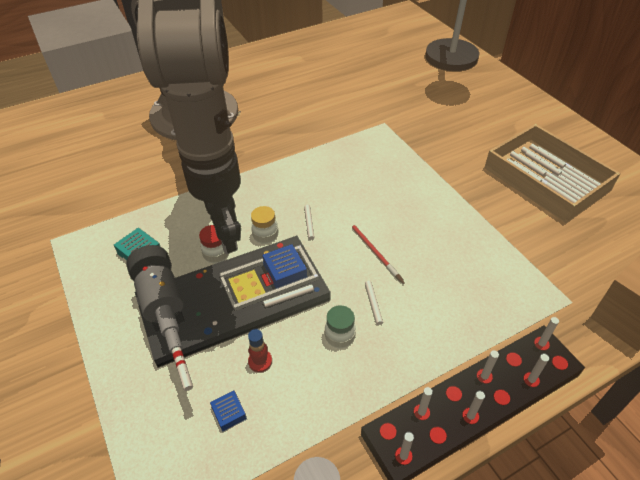

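The wrist view shows all six terminals uncovered on the yellow patch (310,200), and the cover flat between the rails (307,75) past y = +30. Everything else is undisturbed and the robot is clear, so I'm handing in.

```bash
python3 -c "
from rig import bot
print(bot.hand_in())"
```

```text
the job is handed in; nothing more can be done
None
```

The terminal compartment is open: all six brass terminals are uncovered, and I've handed the job in (about 9 s of the 48 s used).

- **Tab:** I pressed it with shut fingers until it bottomed. The tip stopped at z = 30.1 mm with the force rising to about 15 N. A wrist-camera check after lifting showed it level with the landing at z ≈ 30 mm.
- **Cover:** I pushed its -y wall with two spread fingertips. The last checks put its centre at spindle y ≈ +45 mm by the wrist and scene cameras and +43.5 mm by the top camera, within calibration error. That is past the +30 mm needed and short of the end stop at +56. It lies flat (top at z ≈ 60 mm) and square between the rails.
- **Everything else:** The jars, sticks, figure and brush look unmoved in the pictures; I did not measure them. The arm was clear of everything, with the tool about 160 mm above the table.

Nothing failed in the task itself. My first move command was refused for incomplete rows, and the arm did not move.

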